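# Pack the last swab tube and press the transport case shut

### The arm

A 6-joint arm with a two-finger parallel gripper is mounted at the origin on the work surface. World frame = base frame: x ahead of the robot, y to its left, z up, the work surface at z = 0. Lengths are in m, angles in rad, forces in N, time in s.
With the tool pointing down it reaches from about 0.35 to 0.975 m from the base axis. Payload 4.9 kg.
Tool frame: the origin (TCP) lies on the front face of the gripper's body, between the roots of the fingers; the fingertips stand 73 mm ahead of it and the grasp point (between the pads) lies 54 mm ahead of it (r.nose_length is the distance from the TCP to the fingertips, in m); z points along the fingers, y is the line along which they close (so a half turn about z gives the same grasp; the last joint's range is limited). The gripper opens to 85 mm and grips with 20 to 120 N. Pads are 22 mm wide; open, the fingers measure 114 mm over their backs; the gripper's body (76 mm by 85 mm) begins 54 mm behind the grasp point. The pads swing forward as they close: fully open they stand 13 mm farther back than shut.
Start: joints at [1.149, 0.053, 1.613, -0, 1.476, -0.119], TCP at [0.186, 0.597, 0.304] pointing down, gripper open.
Joint ranges: [-3.01, 3.01], [-1.01, 2.22], [0.06, 2.58], [-1.02, 4.17], [0.09, 2.62], [-3.14, 3.14]. Speed limits (rad/s): [2.57, 2.57, 3.14, 3.14, 3.14, 3.14].

### API

Orientations are given as a unit quaternion [w, x, y, z].
In Python, from bench import r gives the robot as it stands. The module is installed in compiled form; this text tells all that it offers.
- The arm moves only by the tool apply_moves, never from a script. Its argument "rows" is a list that holds one entry, the list of rows, each a list of 5 numbers: the closure, from 0 (fully open) to 1 (shut), then the shift along the tool's x, y, z in m, then the turn about the tool's z in rad. A call has 1 to 10 rows; each row is the pose to reach, as a shift and turn from the pose commanded when the call began, along the tool's axes at that moment; what a row does not reach only later rows make up. A row lasts 1/8 s, in which the tool goes at most 62.5 mm and 10.7 degrees, less where a joint would pass 70% of its speed; a pose out of reach is approached as far as the arm can. A call with a gripper value outside its range is refused whole. The fingers move at their own pace and stop on an object; "newtons" is the grip in N (left out, the last holds). Time passes only in rows, so rows that repeat a pose let the fingers close. It gives the time, the measured TCP pose, the force, the opening and the grip force at its end, in the units of the state.
- r.state(): the state, without advancing time (a new reading comes with each control period).
- r.capture(name): name is "scene" or "top" or "wrist"; returns a dict with "image" (384x512x3 uint8, red, green, blue), "range_z" (384x512 float32, m along the optical axis (not along the pixel's ray), 0 where there is no reading), "intrinsics" (3x3 intrinsics, pixels), "T" (4x4, takes a point from camera to world coordinates); the wrist camera has in their place "tool_from_camera" (4x4, takes a point from camera to tool coordinates, whose origin is the TCP and whose axes are the flange's). Camera axes: x right, y down, z forward; pixel columns grow to the right and rows downward; lengths in m; the calibration is good to about 2 mm. The wrist camera is an equidistant fisheye: a pixel r from the principal point sees the ray r / f radians off the axis. A picture is of the moment at which its call begins: read the wrist's pose just before it.
- r.sign_off(): hands the job in; it is judged then, once.
Trained networks look in the newest picture that a camera, given by its name, has taken for a name from the list of things; names that differ only in an ending like _2 or _b are one class to them, and where a whole thing is asked for, a point or a joint stands for the part that bears it (a point fixed in the world has none). Each returns a list of dicts, best first, with "conf" (0 to 1); they miss things now and then, are a little off and sometimes report something else, mostly with a low value. They report only what shows in the picture. A call takes as long as a camera call. They do not tell look-alikes from the thing itself.
- r.search_frame(camera, label): "bbox" ([left, top, right, bottom] in pixels, round what is visible of it).
- r.trace(camera, label): "pixels" (384x512 bool, what is visible of it) and "bbox" ([left, top, right, bottom] in pixels, round what is visible of it).
- r.landmark_of(camera, label): "centre" ([column, row] in pixels: a listed point, or the origin of a listed thing).
The state is a dict: "time": time; "joint_pos": joint angles; "joint_vel": joint speeds; "joint_efforts": joint torques, N m; "position": TCP position; "orientation": TCP orientation; "force": force on the tool from outside, world axes, zero at the start; "moment": the same for the moment, N m; "opening": finger opening in m; "grip_force": force on a finger pad.
Only numpy, scipy, OpenCV 4.12 (cv2) and the standard library are available. Lean on these libraries where they do the work, as an engineer would, in place of code of your own. Each camera call takes 0.05 s, during which the arm holds its last target. There are 200 camera calls.

### The job

Lay the loose swab tube flat in the empty lane of the open transport case, its cap at the same end as the two tubes already packed. Then set the lid in the case's mouth and press it down until it is fully home and level all round, since the stiff rubber seals hold it proud until pressed. Set things down gently rather than dropping them, and leave the packed tubes and everything else on the bench where they are.

Things in the scene. Friction and masses are not known exactly. Their poses are not given: they have to be found in the camera images.
- case: open grey transport case fixed to the bench, outside 170 (x) x 158 (y) x 56 mm high, walls 5 mm, inner floor 5 mm above the bench. Origin: centre of its underside. Lanes run along its x at y = -42, 0, +42 mm. Black cross ribs at x = -27 and +27 mm (6 mm thick, tops 17 mm above bench) have a notch per lane, 24 narrowing to 18 mm wide, for a tube's body; clear floor between ribs
- case_mouth (a point): centre of the case's mouth, level with the rim, 56 mm above the case's origin; the mouth is 160 (x) x 148 (y) mm inside
- seal_near_top (a point): middle of the top of the black rubber seal strip (10 mm in x, 148 in y) inside the case's -x end wall, at x = -75 mm; at first 6 mm below the rim. The two strips move down separately, up to 9 mm, under about 5 N each, and stay where pushed
- seal_far_top (a point): the same for the strip inside the +x end wall, at x = +75 mm
- lane_strip: thin flat grey felt strip 40 x 15 x 1 mm on the floor of the empty lane, between the ribs. Origin: middle of the lane, on the inner floor; x along the lane. The packed tubes' caps are at the -x end
- lid: lid: white plate 178 (x) x 166 (y) x 5 mm over a grey plug 154 x 142 x 13 mm (lowest 5 mm: 151 x 139) that enters the mouth. Origin: centre of the plug's underside; plate top 18 mm above it. Starts handle up on the bench. Goes on either way round. Set in, the plate stays 7 mm above the rim; home, it meets the rim, origin 43 mm above the case's. 200 g
- lid_handle_top (a point): middle of the top face of the lid's ridge handle, 44 mm above the lid's origin; the handle is 70 (x) x 16 (y) x 26 mm high, in the middle of the plate
- tube: the loose white swab tube, 120 mm long along x, body 14 mm diameter, with a square grey cap 24 x 20 x 20 mm at the -x end and a round foot 20 mm diameter x 4 mm at the +x end; it lies level on cap and foot. Origin: mid-length, 10 mm below the axis, so on the surface it lies on. 30 g
- tube_cap (a point): centre of the loose tube's cap, 48 mm from mid-length
- packed_1: a tube of the same kind already lying in the case, cap at the case's -x end; same axes as the loose tube
- packed_2: another such tube in the case
- marker: white and black marker pen, 130 x 16 x 16 mm, lying along its x; bystander near the tube; origin under it
- mouse: black computer mouse, 100 x 60 x 34 mm; bystander; origin under its centre
- cartridge_1: upright white and grey test cartridge, 50 x 44 x 72 mm; bystander; origin under its centre
- cartridge_2: a second such cartridge; bystander
- jar: grey jar with white cap, 60 mm wide, 85 mm tall; bystander; origin under its centre
- wipe_box: open cardboard box, 100 x 160 x 60 mm; bystander; origin under its centre
Not all that is in view belongs to the job. Leave any purple look-alike of the lid alone. Leave any yellow look-alike of the tube alone.

How it is judged:
On the way, in this order (a step that is already met when the one before it is completed fails the run):
1. the loose tube lies released in the empty lane, cap at the same end as the others (x of tube in the frame of lane_strip between -0.022 and 0.022 m and y of tube in the frame of lane_strip between -0.01 and 0.01 m and z of tube in the frame of lane_strip between -0.004 and 0.005 m and x of tube_cap in the frame of lane_strip below -0.02 m and angle between the x axis of tube and the x axis of lane_strip, either way round below 0.15 rad and contact force between the fingers and tube below 0.1 N and linear speed of tube below 0.02 m/s), for 0.2 s.
2. the lid is pressed fully home (x of lid in the frame of case between -0.007 and 0.007 m and y of lid in the frame of case between -0.007 and 0.007 m and z of lid in the frame of case between 0.04 and 0.045 m and angle between lid's own z axis and vertical below 0.018 rad and angle between the x axis of lid and the x axis of case, either way round below 0.06 rad), for 0.2 s.
At the end, for the whole second after the job is handed in: Tube at rest in the formerly empty lane (22 mm along, 10 mm across, 5 mm of floor, 0.15 rad), cap at the case's -x end. Lid at rest in the mouth: plate within 2 mm of the rim, 7 mm of centre, tilt under 0.018, turned under 0.06 rad. Packed tubes moved under 15 mm, bystanders under 30 mm (all of step 2 and x of tube in the frame of lane_strip between -0.022 and 0.022 m and y of tube in the frame of lane_strip between -0.01 and 0.01 m and z of tube in the frame of lane_strip between -0.004 and 0.005 m and x of tube_cap in the frame of lane_strip below -0.02 m and angle between the x axis of tube and the x axis of lane_strip, either way round below 0.15 rad and linear speed of each of tube, lid below 0.02 m/s and distance of each of packed_1, packed_2 from where it was at the start of the episode below 0.015 m and distance of each of marker, mouse, cartridge_1, cartridge_2, jar, wipe_box from where it was at the start of the episode below 0.03 m); the robot touches nothing.
It fails at once if a packed tube is moved more than 15 mm (distance of any of packed_1, packed_2 from where it was at the start of the episode above 0.015 m).
It fails at once if another thing on the bench is moved more than 30 mm (distance of any of marker, mouse, cartridge_1, cartridge_2, jar, wipe_box from where it was at the start of the episode above 0.03 m).
It fails at once if the tube is dropped (falls free faster than 0.7 m/s, about 25 mm) (contact force between anything else and tube below 0.05 N and linear speed of tube above 0.7 m/s).
It fails at once if the lid is dropped (falls free faster than 0.7 m/s, about 25 mm) (contact force between anything else and lid below 0.05 N and linear speed of lid above 0.7 m/s).
It also fails if it takes over 72 s, if anything falls off the work surface, if the arm or the gripper's body presses on something with over 40 N, if the wrist force passes 120 N, or if a joint passes its speed limit or range.

## Working session

There is one attempt and no reset: what is moved stays moved. The work goes in short steps, Python scripts to look and compute and a tool call to move; the robot and the scene stay as the last step left them, time stands still between calls to the robot, and variables do not carry over. Pictures are saved under pics/ and viewed, at most 10 in all, crops included, and the job is handed in when it is done.

Besides the shell and the picture viewer there is one more tool, called after "Emit:" by a JSON object that holds its "api" and its "payload". apply_moves: Moves the arm, as the interface text tells. Its arguments: {"type":"object","properties":{"rows":{"type":"array"},"newtons":{"type":"number"}},"required":["rows"]}

```bash
mkdir -p pics
cat > h.py <<'E'
from bench import r
import numpy as np, cv2
from scipy.spatial.transform import Rotation as R
def cap(n):
    s=r.state(); c=r.capture(n); 
    if n=='wrist':
        q=s['orientation']; T=np.eye(4); T[:3,:3]=R.from_quat([q[1],q[2],q[3],q[0]]).as_matrix(); T[:3,3]=s['position']
        c['T']=T@c['tool_from_camera']
    return c
def cloud(c,fish=False):
    K=c['intrinsics']; z=c['range_z']; v,u=np.mgrid[0:384,0:512]
    x=(u-K[0,2])/K[0,0]; y=(v-K[1,2])/K[1,1]
    if fish:
        t=np.hypot(x,y); k=np.where(t>1e-6,np.tan(np.minimum(t,1.5))/np.maximum(t,1e-6),1); x,y=x*k,y*k
    P=np.stack([x*z,y*z,z],-1)@c['T'][:3,:3].T+c['T'][:3,3]
    P[z==0]=np.nan
    return P
def save(c,n,s=1.0,box=None):
    im=c['image'][...,::-1]
    if box: im=im[box[1]:box[3],box[0]:box[2]]
    cv2.imwrite('pics/'+n,cv2.resize(im,None,fx=s,fy=s))
E
python3 - <<'E'
from h import *
a=cap('scene');b=cap('top')
im=np.hstack([a['image'],b['image']])[...,::-1]
cv2.imwrite('pics/a.png',cv2.resize(a['image'][...,::-1],(768,576)));cv2.imwrite('pics/b.png',cv2.resize(b['image'][...,::-1],(768,576)))
P=cloud(b)
for l in ['case','lane_strip','seal_near_top','seal_far_top','lid','lid_handle_top','tube','tube_cap','packed_1','marker','case_mouth']:
    for d in r.landmark_of('top',l)[:3]:
        u,v=np.round(d['centre']).astype(int); print(l,round(d['conf'],2),u,v,P[min(v,383),min(u,511)].round(3))
s=r.state();print(s['position'],s['orientation'],s['opening'])
E
```

```text
case 0.59 221 183 [0.528 0.013 0.021]
lane_strip 0.65 209 181 [0.537 0.05  0.007]
lane_strip 0.35 221 183 [0.528 0.013 0.021]
seal_near_top 0.63 219 207 [0.451 0.014 0.057]
seal_far_top 0.61 222 156 [0.603 0.009 0.051]
lid 0.84 424 221 [ 0.413 -0.571  0.043]
lid 0.82 322 203 [ 0.465 -0.281  0.045]
lid 0.69 336 298 [ 0.197 -0.316  0.04 ]
lid_handle_top 0.93 332 301 [ 0.189 -0.304  0.046]
lid_handle_top 0.74 325 206 [ 0.456 -0.29   0.047]
lid_handle_top 0.55 431 218 [ 0.422 -0.592  0.04 ]
tube 0.8 114 208 [0.454 0.329 0.019]
tube 0.67 108 260 [ 0.302  0.346 -0.003]
tube 0.54 217 204 [0.461 0.021 0.048]
tube_cap 0.71 126 264 [0.29  0.286 0.019]
tube_cap 0.58 123 195 [nan nan nan]
tube_cap 0.24 220 181 [0.534 0.016 0.02 ]
packed_1 0.75 238 185 [ 0.526 -0.036  0.002]
packed_1 0.73 223 180 [0.541 0.009 0.003]
packed_1 0.49 122 124 [0.716 0.322 0.006]
marker 0.57 236 108 [ 0.755 -0.03   0.036]
marker 0.48 93 197 [0.487 0.394 0.017]
case_mouth 0.96 220 178 [0.543 0.016 0.022]
[0.1863496  0.59656818 0.30392785] [4.51466102e-06 1.50795577e-01 9.88564967e-01 9.08285165e-06] 0.08523162224199206
```

View pics/a.png

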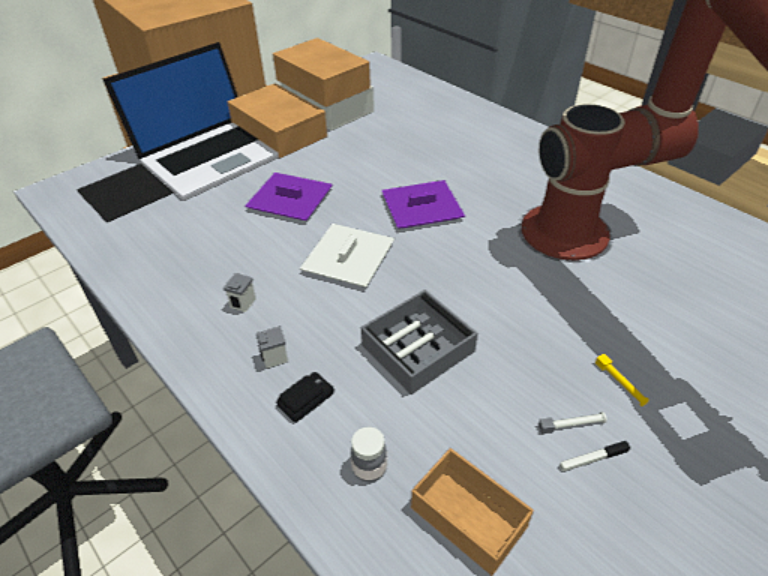

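View pics/b.png

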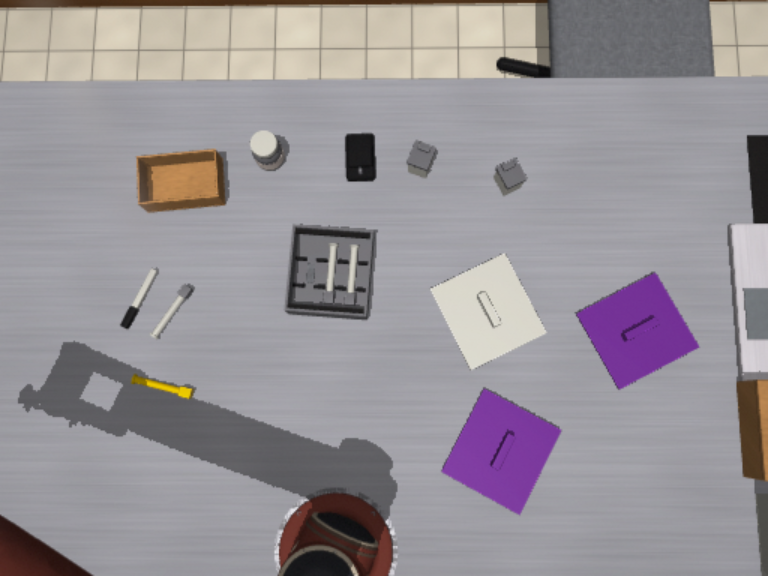

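The scene shows the white tube at about (172,310) in the top view, with the marker to its left. The case is at (331,272) with its left (+y) lane empty, and the white lid is at (488,311). The purple and yellow look-alikes are elsewhere.

```bash
cat >> h.py <<'E'
def rect(P,m,scale=1000):
    q=P[m][:,:2]; q=q[~np.isnan(q).any(1)]
    (cx,cy),(w,h),a=cv2.minAreaRect((q*scale).astype(np.float32))
    if w<h: w,h,a=h,w,a+90
    return np.array([cx,cy])/scale,w,h,a
E
python3 - <<'E'
from h import *
b=cap('top');P=cloud(b)
im=b['image'].astype(int)
def box(u0,v0,u1,v1):
    m=np.zeros((384,512),bool);m[v0:v1,u0:u1]=1;return m
m=box(185,140,260,220)&(P[...,2]>.048)&(P[...,2]<.07)
print('case',rect(P,m),np.nanmedian(P[m][:,2]))
for lo,hi in((.01,.03),(.032,.06)):
    m=box(280,165,370,250)&(P[...,2]>lo)&(P[...,2]<hi); print('lid',rect(P,m),np.nanmedian(P[m][:,2]))
m=box(98,185,132,228)&(P[...,2]>.008); print('tube',rect(P,m),m.sum(),np.nanmedian(P[m][:,2]))
m=box(98,185,132,228)&(im.min(-1)>190); print('tubewhite',rect(P,m),m.sum())
m=box(78,175,107,222)&(P[...,2]>.008); print('marker',rect(P,m))
for l in ['lid','tube']:
  for d in r.trace('top',l)[:3]: print(l,d['conf'],d['bbox'],rect(P,d['pixels']))
w=cap('wrist');save(w,'w0.png',1.5)
print(b['intrinsics'],b['T'],w['tool_from_camera'],w['intrinsics'])
E
```

```text
case (array([0.53258508, 0.01619231]), 171.39871215820312, 159.1237030029297, 175.71853637695312) 0.053093561681106016
lid (array([ 0.45843701, -0.29318283]), 178.34532165527344, 166.65005493164062, 26.31341552734375) 0.01668382353141895
lid (array([ 0.45799249, -0.2926059 ]), 70.2042236328125, 16.988893508911133, 24.858423233032227) 0.042096736758721054
tube (array([0.46521381, 0.33071353]), 127.94329071044922, 95.934326171875, 5.716498374938965) 236 0.015031084753259871
tubewhite (array([0.46624603, 0.37062009]), 91.15690612792969, 81.3409652709961, 147.81492233276367) 52
marker (array([0.48056076, 0.38160529]), 123.51571655273438, 77.5181884765625, 170.36155700683594)
lid 0.76 [294.0, 256.8, 377.3, 341.7] (array([ 0.18990025, -0.31585159]), 182.92921447753906, 170.13504028320312, 151.9954490661621)
lid 0.72 [288.1, 170.4, 362.4, 245.0] (array([ 0.46079803, -0.29479425]), 181.45843505859375, 171.24685668945312, 26.458425521850586)
lid 0.71 [384.7, 185.1, 467.4, 260.6] (array([ 0.42076648, -0.58565417]), 188.3551025390625, 170.4967803955078, 117.53882026672363)
tube 0.69 [86.6, 250.
[... 332 characters left out ...]
          0.           1.        ]] [[ 3.70038802e-03 -9.86219370e-01  1.65401514e-01  2.56194078e-01]
 [-9.99742776e-01  5.25851514e-05  2.26799417e-02 -1.19110392e-01]
 [-2.23760954e-02 -1.65442893e-01 -9.85965496e-01  1.45291750e+00]
 [ 0.00000000e+00  0.00000000e+00  0.00000000e+00  1.00000000e+00]] [[ 4.98020235e-04 -9.56378621e-01 -2.92129569e-01  7.42694896e-02]
 [ 9.99999870e-01  4.43093768e-04  2.54184346e-04 -5.53690903e-04]
 [-1.13655683e-04 -2.92129657e-01  9.56378717e-01 -7.03630357e-02]
 [ 0.00000000e+00  0.00000000e+00  0.00000000e+00  1.00000000e+00]] [[297.31863964   0.         255.63876506]
 [  0.         297.31863964 196.90934111]
 [  0.           0.           1.        ]]
```

View pics/w0.png

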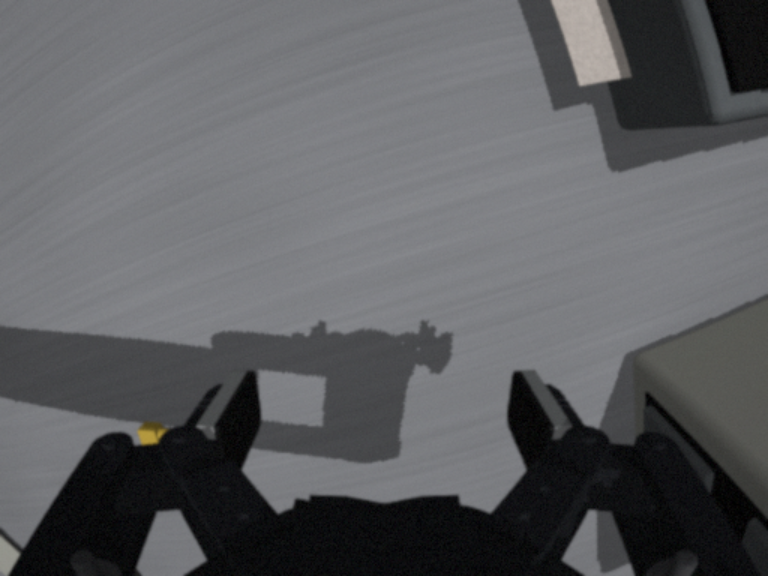

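```bash
cat >> h.py <<'E'
def goal(x,y,z,head):
    s=r.state(); q=s['orientation']; M=R.from_quat([q[1],q[2],q[3],q[0]]).as_matrix()
    h=np.arctan2(M[1,0],M[0,0]); t=-(np.radians(head)-h); t=(t+np.pi)%(2*np.pi)-np.pi
    print('t',round(s['time'],2),'pos',np.round(s['position'],4),'head',np.degrees(h).round(2),'z',M[:,2].round(4),'q6',s['joint_pos'][5],'-> shift',(M.T@(np.array([x,y,z])-s['position'])).round(4),'turn',t.round(3))
E
python3 -c "
from h import *
goal(.4574,.3328,.22,145.3);print(r.nose_length)"
```

```text
t 0.85 pos [0.1864 0.5966 0.304 ] head 162.65 z [ 0.e+00  1.e-04 -1.e+00] q6 -0.11897210717274317 -> shift [-0.3374 -0.1709  0.0839] turn 0.303
0.0726
```

Emit:
{"api": "apply_moves", "payload": {"rows": [[[0.4,-0.337,-0.171,0.084,0.303],[0.4,-0.337,-0.171,0.084,0.303],[0.4,-0.337,-0.171,0.084,0.303],[0.4,-0.337,-0.171,0.084,0.303],[0.4,-0.337,-0.171,0.084,0.303],[0.4,-0.337,-0.171,0.084,0.303],[0.4,-0.337,-0.171,0.084,0.303],[0.4,-0.337,-0.171,0.084,0.303],[0.4,-0.337,-0.171,0.084,0.303]]], "newtons": 40}}

```text
time: 1.98
position: [0.4564, 0.3339, 0.2204]
orientation: [0.0, 0.298, 0.955, 0.0]
force: [-0.0, 0.4, 0.4]
opening: 0.051
grip_force: 0.0
```

Run:
```python
from h import *
goal(.4574,.3328,.076,145.3); print(r.state()['opening'])
w=cap('wrist');save(w,'w1.png',1.5);P=cloud(w,True)
for d in r.trace('wrist','tube')[:3]: print(d['conf'],d['bbox'],rect(P,d['pixels']),np.nanmedian(P[d['pixels']][:,2]))
for l in('tube_cap','marker'):
  for d in r.landmark_of('wrist',l)[:2]:
    u,v=np.round(d['centre']).astype(int);print(l,d['conf'],u,v,P[v,u])
```

```text
t 1.98 pos [0.4564 0.3339 0.2204] head 145.38 z [ 4.e-04  7.e-04 -1.e+00] q6 -0.46665531674627586 -> shift [-0.0015 -0.0005  0.1444] turn 0.001
0.05100343052320868
0.87 [241.5, 123.2, 267.2, 243.1] (array([0.45469492, 0.33258374]), 119.2094497680664, 19.457698822021484, 146.41080856323242) 0.016719366353631693
0.72 [116.6, 26.6, 235.4, 90.7] (array([0.30573245, 0.34330646]), 119.98966979980469, 25.7879638671875, 75.74110412597656) 0.016750019627851498
tube_cap 0.67 130 79 [0.30030828 0.29770111 0.02140761]
tube_cap 0.65 57 327 [0.45459123 0.01804009 0.05010025]
marker 0.85 320 174 [0.48122195 0.39231518 0.01358203]
```

View pics/w1.png

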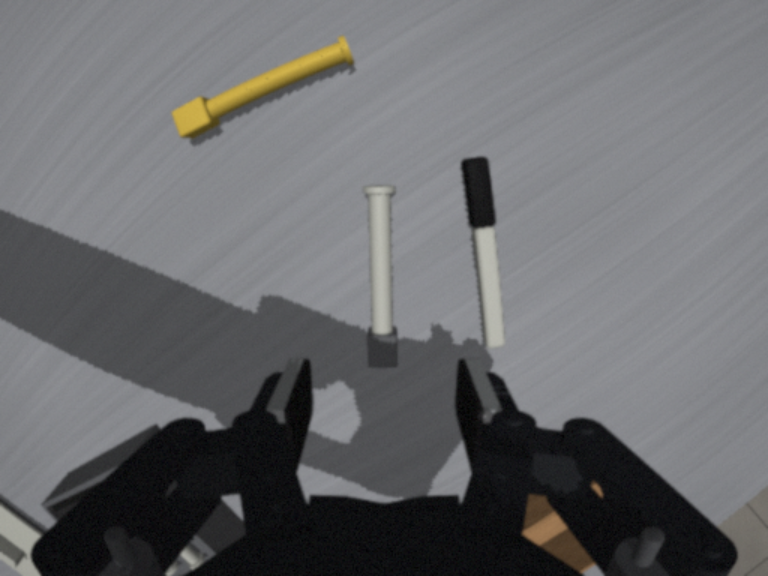

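The tube is straight between the fingers, foot at (380,190) and cap at (382,345), and the marker stays clear of the right finger. I'll descend.

Emit:
{"api": "apply_moves", "payload": {"rows": [[[0.4,0,-0.001,0.06,-0.018],[0.4,0,-0.002,0.11,-0.018],[0.4,0,-0.002,0.135,-0.018],[0.4,0,-0.002,0.143,-0.018],[0.4,0,-0.002,0.143,-0.018],[1,0,-0.002,0.143,-0.018],[1,0,-0.002,0.143,-0.018],[1,0,-0.002,0.143,-0.018],[1,0,-0.002,0.143,-0.018],[1,0,-0.002,0.143,-0.018]]], "newtons": 30}}

```text
time: 3.42
position: [0.4568, 0.3318, 0.0785]
orientation: [0.001, 0.29, 0.957, 0.001]
force: [-1.3, 0.1, 7.1]
opening: 0.0125
grip_force: 30.8
```

Emit:
{"api": "apply_moves", "payload": {"rows": [[[1,0,0,-0.005,0],[1,0,0,-0.03,0],[1,0,0,-0.07,0],[1,0,0,-0.12,0],[1,0,0,-0.12,0]]]}}

```text
time: 4.05
position: [0.4582, 0.3324, 0.2024]
orientation: [0.003, 0.29, 0.957, 0.003]
force: [-0.6, -0.1, 0.6]
opening: 0.0126
grip_force: 30.3
```

Run:
```python
from h import *
goal(.5357,.058,.2,-4.3); print(r.state()['opening'],r.state()['force'])
w=cap('wrist');save(w,'w2.png',1.5);P=cloud(w,True)
for d in r.trace('wrist','tube')[:3]: print(d['conf'],d['bbox'],rect(P,d['pixels']),np.nanmedian(P[d['pixels']][:,2]))
```

```text
t 4.05 pos [0.4582 0.3324 0.2024] head 146.32 z [ 0.0086  0.0045 -1.    ] q6 -0.48679336592262457 -> shift [-0.2167 -0.1853  0.0018] turn 2.629
0.012575144758970418 [-0.55810085 -0.09344583  0.58634608]
0.79 [104.8, 13.2, 236.4, 85.5] (array([0.30420508, 0.33814102]), 129.02230834960938, 26.953340530395508, 75.10789489746094) 0.016787469994357096
0.64 [230.7, 135.0, 280.1, 334.5] (array([0.50015991, 0.31268188]), 217.4010772705078, 34.14727020263672, 152.18061065673828) 0.14034136373876785
```

View pics/w2.png

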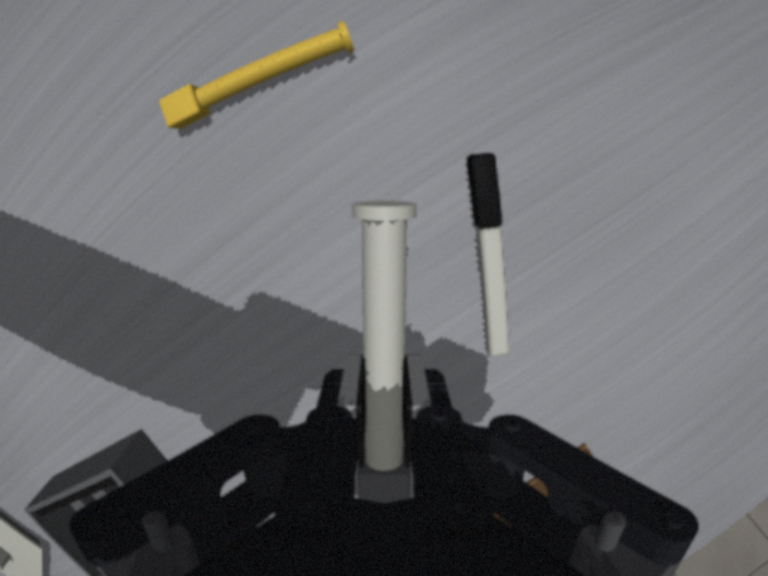

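Emit:
{"api": "apply_moves", "payload": {"rows": [[[1,-0.217,-0.185,0,1.85],[1,-0.217,-0.185,0,1.85],[1,-0.217,-0.185,0,1.85],[1,-0.217,-0.185,0,1.85],[1,-0.217,-0.185,0,1.85],[1,-0.217,-0.185,0,1.85],[1,-0.217,-0.185,0,1.85],[1,-0.217,-0.185,0,1.85],[1,-0.217,-0.185,0,1.85],[1,-0.217,-0.185,0,1.85]]]}}

```text
time: 5.4
position: [0.5325, 0.0569, 0.1942]
orientation: [-0.001, 0.94, 0.342, -0.002]
force: [-0.3, 0.7, -0.5]
opening: 0.0127
grip_force: 30.3
```

Emit:
{"api": "apply_moves", "payload": {"rows": [[[1,0,0,0,0.78],[1,0,0,0,0.78],[1,0,0,0,0.78],[1,0,0,0,0.78],[1,0,0,0,0.78],[1,0,0,0,0.78]]]}}

```text
time: 6.15
position: [0.5332, 0.0569, 0.1956]
orientation: [0.0, 0.999, -0.037, -0.001]
force: [0.5, -0.3, -0.5]
opening: 0.0127
grip_force: 30.3
```

Run:
```python
from h import *
goal(.5357,.058,.2,-4.3); print(r.state()['opening'],r.state()['force'])
w=cap('wrist');save(w,'w3.png',1.5);P=cloud(w,True)
for l in ('tube','packed_1','case'):
  for d in r.trace('wrist',l)[:3]: print(l,d['conf'],d['bbox'],rect(P,d['pixels']),np.nanmedian(P[d['pixels']][:,2]))
for l in ('lane_strip','case_mouth','seal_near_top','seal_far_top'):
  for d in r.landmark_of('wrist',l)[:2]:
    u,v=np.round(d['centre']).astype(int);print(l,d['conf'],u,v,P[v,u])
np.save('P3.npy',P)
```

```text
t 6.15 pos [0.5332 0.0569 0.1956] head -4.24 z [-2.4e-03  1.0e-04 -1.0e+00] q6 1.6123208664704756 -> shift [ 0.0024 -0.0013 -0.0044] turn 0.001
0.012734339323743304 [ 0.49893117 -0.30805069 -0.49540286]
tube 0.55 [231.9, 133.9, 281.2, 335.3] (array([0.54114288, 0.05755525]), 110.49102020263672, 30.741397857666016, 171.38359832763672) 0.13365867061558528
packed_1 0.9 [331.6, 127.2, 365.2, 256.5] (array([ 0.52737799, -0.02616264]), 119.49803924560547, 19.659982681274414, 175.51927185058594) 0.021772083832240663
packed_1 0.59 [289.1, 127.2, 316.6, 258.7] (array([0.53087592, 0.0152852 ]), 118.81566619873047, 19.430137634277344, 175.74717712402344) 0.021726985980533825
case 0.6 [205.5, 93.9, 415.6, 295.2] (array([0.53071869, 0.00336534]), 202.00350952148438, 173.01416015625, 85.76258087158203) 0.01178449236629786
case_mouth 0.56 311 212 [0.50863098 0.0055152  0.00432523]
seal_near_top 0.55 307 289 [0.54398811 0.03664587 0.17631638]
seal_far_top 0.64 312 107 [0.60635883 0.01001927 0.04993424]
```

View pics/w3.png

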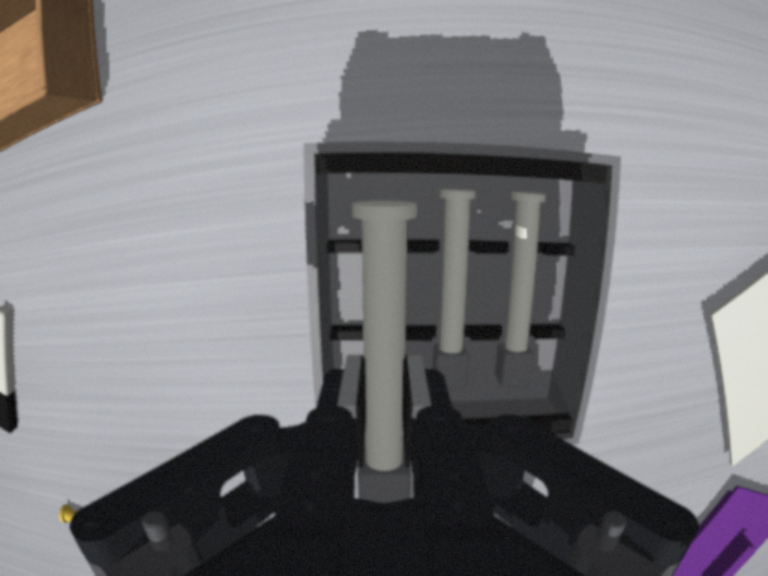

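Run:
```python
from h import *
P=np.load('P3.npy');p=np.array([.5332,.0569]);a=np.radians(-4.24);X=np.array([np.cos(a),np.sin(a)]);Y=np.array([-X[1],X[0]])
Q=P.reshape(-1,3);D=Q[:,:2]-p;x=D@X;y=D@Y
m=(abs(y)<.014)&(Q[:,2]>.11)&(Q[:,2]<.165)&(abs(x)<.09)
for k in range(-70,75,5):
    s=m&(abs(x*1000-k)<2.5)
    if s.sum()>3: print(k,s.sum(),y[s].min().round(4),y[s].max().round(4),np.percentile(Q[s,2],[5,50,90,98]).round(4))
print(np.percentile(x[m],[.1,1,99,99.9]))
```

```text
-45 181 -0.0107 0.0095 [0.136  0.1373 0.138  0.1382]
-40 221 -0.0106 0.0094 [0.1362 0.1374 0.1381 0.1384]
-35 431 -0.0105 0.0095 [0.1287 0.1361 0.1376 0.1382]
-30 170 -0.0084 0.006 [0.1292 0.1335 0.1346 0.1351]
-25 175 -0.0076 0.0059 [0.1295 0.1333 0.1346 0.135 ]
-20 182 -0.0075 0.0058 [0.1297 0.1334 0.1347 0.1351]
-15 189 -0.0074 0.0057 [0.131  0.1335 0.1346 0.1352]
-10 268 -0.0084 0.0073 [0.1315 0.1341 0.1604 0.1611]
-5 332 -0.0084 0.0073 [0.1313 0.1343 0.1607 0.1615]
0 352 -0.0085 0.0072 [0.1316 0.1343 0.1611 0.1636]
5 438 -0.0095 0.014 [0.1316 0.135  0.1612 0.1631]
10 1404 -0.0137 0.014 [0.1303 0.1448 0.1603 0.1626]
15 260 -0.0124 0.012 [0.1292 0.1332 0.1347 0.1358]
20 271 -0.0073 0.0062 [0.1297 0.1334 0.1345 0.1348]
25 266 -0.0072 0.0061 [0.13   0.1334 0.1345 0.135 ]
30 284 -0.0071 0.006 [0.13   0.1333 0.1345 0.1351]
35 292 -0.0076 0.0059 [0.1298 0.1332 0.1344 0.1349]
40 306 -0.0075 0.0064 [0.1297 0.1333 0.1345 0.1351]
45 316 -0.0074 0.0064 [0.1293 0.1332 0.1345 0.1351]
50 320 -0.0073 0.0063 [0.1296 0.1333 0.1345 0.1351]
55 323 -0.0073 0.0062 [0.1297 0.1334 0.1346 0.1352]
60 548 -0.0105 0.0095 [0.1229 0.1352 0.1373 0.1379]
65 11 -0.008 0.0089 [0.1231 0.1282 0.1287 0.1289]
[-0.04683185 -0.04492497  0.06241729  0.06250436]
```

Emit:
{"api": "apply_moves", "payload": {"rows": [[[1,-0.001,-0.001,0.03,0],[1,-0.001,-0.001,0.06,0],[1,-0.001,-0.001,0.085,0],[1,-0.001,-0.001,0.1,0],[1,-0.001,-0.001,0.107,0],[1,-0.001,-0.001,0.107,0]]]}}

```text
time: 7.3
position: [0.5332, 0.058, 0.09]
orientation: [-0.0, 0.999, -0.038, 0.0]
force: [0.2, 0.2, 0.5]
opening: 0.0124
grip_force: 30.3
```

```bash
python3 -c "
from h import *
goal(.5325,.0579,.0826,-4.3);print(r.state()['force'])"
```

```text
t 7.3 pos [0.5332 0.058  0.09  ] head -4.37 z [ 1.e-04  0.e+00 -1.e+00] q6 1.6164899471525822 -> shift [-0.0007  0.0001  0.0074] turn -0.001
[0.20986377 0.23361775 0.51373467]
```

Emit:
{"api": "apply_moves", "payload": {"rows": [[[1,0,0,0.003,0],[1,0,0,0.006,0],[1,0,0,0.0075,0],[1,0,0,0.0075,0]]]}}

```text
time: 7.8
position: [0.5339, 0.0581, 0.0845]
orientation: [-0.0, 0.999, -0.038, 0.001]
force: [-4.4, -0.8, 10.7]
opening: 0.0123
grip_force: 34.3
```

Emit:
{"api": "apply_moves", "payload": {"rows": [[[0.7,0,0,-0.001,0],[0.7,0,0,-0.001,0],[0.7,0,0,-0.001,0],[0.7,0,0,-0.01,0],[0.7,0,0,-0.03,0],[0.7,0,0,-0.07,0],[0.7,0,0,-0.12,0],[0.5,0,0,-0.17,0],[0.5,0,0,-0.17,0]]]}}

```text
time: 8.93
position: [0.5355, 0.0583, 0.2587]
orientation: [-0.0, 0.999, -0.038, 0.006]
force: [-0.0, 0.5, 0.1]
opening: 0.0427
grip_force: 0.0
```

Run:
```python
from h import *
goal(.4582,-.2929,.25,25.5); print(r.state()['opening'],r.state()['force'])
w=cap('wrist');save(w,'w4.png',1.5);P=cloud(w,True)
for d in r.trace('wrist','tube')[:4]: print(d['conf'],d['bbox'],rect(P,d['pixels']),np.nanmedian(P[d['pixels']][:,2]))
m=(P[...,2]>.052)&(P[...,2]<.062)&(np.hypot(P[...,0]-.533,P[...,1]-.016)<.13);print('rim',rect(P,m),np.nanmedian(P[m][:,2]))
b=cap('top');P=cloud(b)
for d in r.trace('top','tube')[:4]: print('top',d['conf'],d['bbox'],rect(P,d['pixels']),np.nanmedian(P[d['pixels']][:,2]))
```

```text
t 8.93 pos [0.5355 0.0583 0.2587] head -4.34 z [ 0.0112  0.     -0.9999] q6 1.6165115906069583 -> shift [-0.0506  0.356   0.0079] turn -0.521
0.042656627583274855 [-0.00927306  0.5348244   0.06699926]
0.78 [247.5, 125.1, 268.6, 236.4] (array([0.5367121 , 0.05730975]), 118.56440734863281, 19.141460418701172, 176.10021209716797) 0.021866005303406433
rim (array([0.52978607, 0.01525337]), 170.7607879638672, 158.9553680419922, 175.58373260498047) 0.05625106991143175
top 0.64 [88.1, 252.4, 125.5, 262.2] (array([0.30937402, 0.3417767 ]), 121.85728454589844, 16.508956909179688, 76.09115600585938) 0.014981449027208327
top 0.51 [165.4, 86.3, 192.5, 115.2] (array([0.79084344, 0.14437709]), 88.62732696533203, 55.807525634765625, 7.097558975219727) 0.07991602801933029
top 0.47 [208.4, 170.8, 211.7, 199.1] (array([0.50508624, 0.04483258]), 108.85124969482422, 42.3124885559082, 25.102155685424805) 0.01952387323030269
```

View pics/w4.png

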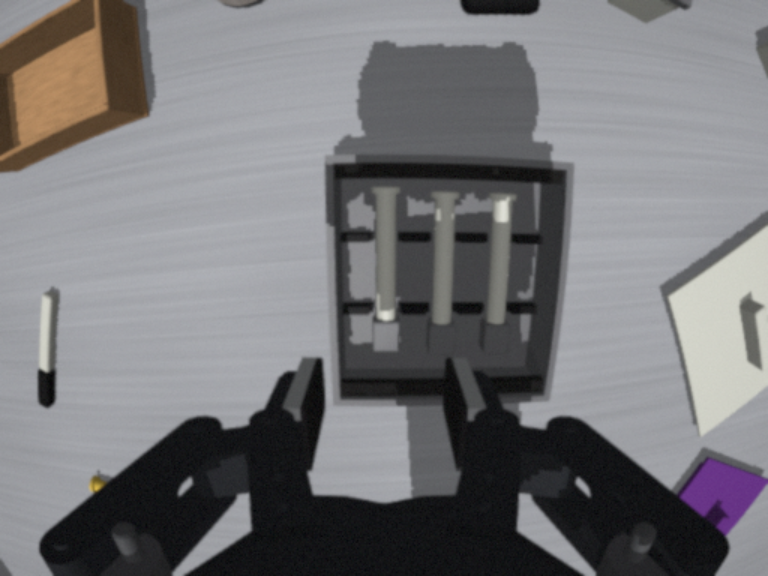

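The tube lies in the empty lane at (386,265), cap at the near end like the others. Next is the lid.

Emit:
{"api": "apply_moves", "payload": {"rows": [[[0.4,-0.05,0.356,0.008,-0.521],[0.4,-0.05,0.356,0.008,-0.521],[0.4,-0.05,0.356,0.008,-0.521],[0.4,-0.05,0.356,0.008,-0.521],[0.4,-0.05,0.356,0.008,-0.521],[0.4,-0.05,0.356,0.008,-0.521],[0.4,-0.05,0.356,0.008,-0.521],[0.4,-0.05,0.356,0.008,-0.521],[0.4,-0.05,0.356,0.008,-0.521]]]}}

```text
time: 10.25
position: [0.4562, -0.2917, 0.2435]
orientation: [-0.001, 0.975, 0.221, -0.0]
force: [0.6, -0.6, -0.3]
opening: 0.0512
grip_force: 0.0
```

Run:
```python
from h import *
w=cap('wrist');save(w,'w5.png',1.5);P=cloud(w,True)
n=np.hypot(P[...,0]-.458,P[...,1]+.293)<.13
m=n&(P[...,2]>.012)&(P[...,2]<.026);c=rect(P,m);print('plate',c,np.nanmedian(P[m][:,2]))
m=n&(P[...,2]>.034)&(P[...,2]<.055);c=rect(P,m);print('handle',c,np.nanmedian(P[m][:,2]))
goal(*c[0],.095,c[3] if c[3]<90 else c[3]-180)
```

```text
plate (array([ 0.45554364, -0.29386096]), 177.86965942382812, 166.8267364501953, 26.03888702392578) 0.018353733734321503
handle (array([ 0.45591483, -0.29346204]), 69.20663452148438, 15.54821491241455, 25.900033950805664) 0.044201334855625274
t 10.3 pos [ 0.4563 -0.2917  0.2438] head 25.61 z [-6.e-04  9.e-04 -1.e+00] q6 0.41760125745724985 -> shift [-0.0011  0.0016  0.1488] turn -0.005
```

View pics/w5.png

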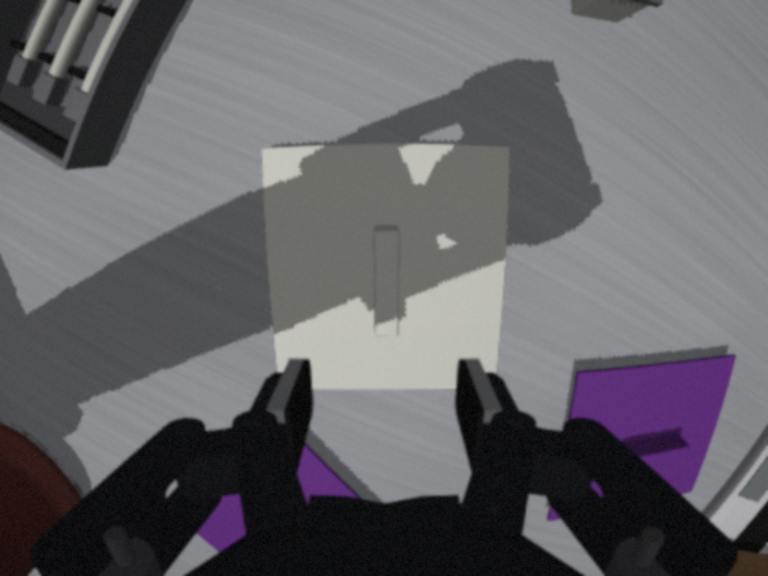

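The lid's handle runs along the tool x at (387,280) and sits between the fingers.

Emit:
{"api": "apply_moves", "payload": {"rows": [[[0.4,-0.001,0.0015,0.06,-0.005],[0.4,-0.001,0.0015,0.11,-0.005],[0.4,-0.001,0.0015,0.14,-0.005],[0.4,-0.001,0.0015,0.148,-0.005],[0.4,-0.001,0.0015,0.148,-0.005],[1,-0.001,0.0015,0.148,-0.005],[1,-0.001,0.0015,0.148,-0.005],[1,-0.001,0.0015,0.148,-0.005],[1,-0.001,0.0015,0.148,-0.005],[1,-0.001,0.0015,0.148,-0.005]]], "newtons": 80}}

```text
time: 11.55
position: [0.4567, -0.2956, 0.0984]
orientation: [0.001, 0.975, 0.223, 0.001]
force: [-0.7, 2.8, 6.9]
opening: 0.0142
grip_force: 81.2
```

Emit:
{"api": "apply_moves", "payload": {"rows": [[[1,0,0,-0.005,0],[1,0,0,-0.03,0],[1,0,0,-0.07,0],[1,0,0,-0.12,0],[1,0,0,-0.12,0],[1,0,0,-0.12,0]]]}}

```text
time: 12.3
position: [0.4552, -0.2945, 0.2153]
orientation: [-0.001, 0.975, 0.223, -0.001]
force: [-0.8, 0.8, -2.9]
opening: 0.014
grip_force: 80.1
```

Run:
```python
from h import *
goal(.5315,.0158,.2,-4.35)
w=cap('wrist');P=cloud(w,True);s=r.state();p=s['position']
n=(np.hypot(P[...,0]-p[0],P[...,1]-p[1])<.13)
print(np.histogram(P[...,2][n],bins=np.arange(0,.2,.005)))
```

```text
t 12.3 pos [ 0.4552 -0.2945  0.2153] head 25.77 z [-0.0013  0.001  -1.    ] q6 0.4094901774346433 -> shift [ 0.2037 -0.2463  0.0155] turn 0.526
(array([ 2308,     0,     0,     0,     0,     0,     0,     0,     0,
           0,     0,     0,     0,     0,     0,     0,     0,     0,
           0,     0,     0,     0,     0,     0,     0,     0, 21047,
       31043,    84,   143,   295,   520,  3941,   343,   342,   357,
         483,   873,  1222]), array([0.   , 0.005, 0.01 , 0.015, 0.02 , 0.025, 0.03 , 0.035, 0.04 ,
       0.045, 0.05 , 0.055, 0.06 , 0.065, 0.07 , 0.075, 0.08 , 0.085,
       0.09 , 0.095, 0.1  , 0.105, 0.11 , 0.115, 0.12 , 0.125, 0.13 ,
       0.135, 0.14 , 0.145, 0.15 , 0.155, 0.16 , 0.165, 0.17 , 0.175,
       0.18 , 0.185, 0.19 , 0.195]))
```

Emit:
{"api": "apply_moves", "payload": {"rows": [[[1,0.04,-0.048,0.004,0.1],[1,0.08,-0.097,0.01,0.25],[1,0.12,-0.145,0.015,0.4],[1,0.16,-0.194,0.015,0.526],[1,0.19,-0.232,0.015,0.526],[1,0.202,-0.246,0.015,0.526],[1,0.202,-0.246,0.015,0.526],[1,0.202,-0.246,0.015,0.526],[1,0.202,-0.246,0.015,0.526]]]}}

```text
time: 13.48
position: [0.5305, 0.0131, 0.2011]
orientation: [0.0, 0.999, -0.039, -0.0]
force: [0.2, 0.4, -2.3]
opening: 0.0141
grip_force: 80.0
```

```bash
cat > lid.py <<'E'
from h import *
w=cap('wrist');P=cloud(w,True);s=r.state();p=s['position'];z=p[2]-.0803
n=(np.hypot(P[...,0]-p[0],P[...,1]-p[1])<.13)
m=n&(abs(P[...,2]-z)<.008);k=cv2.morphologyEx(m.astype(np.uint8),cv2.MORPH_OPEN,np.ones((5,5)))>0
c=rect(P,k);Q=P[k];Q=Q[~np.isnan(Q).any(1)]
A=np.c_[Q[:,:2]-c[0],np.ones(len(Q))];f=np.linalg.lstsq(A,Q[:,2],rcond=None)[0]
print('plate',c,'slopes',f)
m=n&(P[...,2]>.05)&(P[...,2]<.06);print('rim visible',m.sum())
d=np.array([.5298,.0153])-c[0]; goal(*(p[:2]+d),p[2],np.nan_to_num(-4.42))
E
python3 lid.py; python3 -c "
from h import *
save(cap('wrist'),'w6.png',1.5)"
```

```text
plate (array([0.54081018, 0.01159608]), 166.63182067871094, 157.82814025878906, 85.63835906982422) slopes [-0.00226918  0.00184954  0.1210704 ]
rim visible 0
t 13.53 pos [0.5306 0.0132 0.2013] head -4.47 z [-3.e-04 -2.e-04 -1.e+00] q6 1.5336548781072536 -> shift [-0.0113 -0.0028  0.    ] turn -0.001
```

View pics/w6.png

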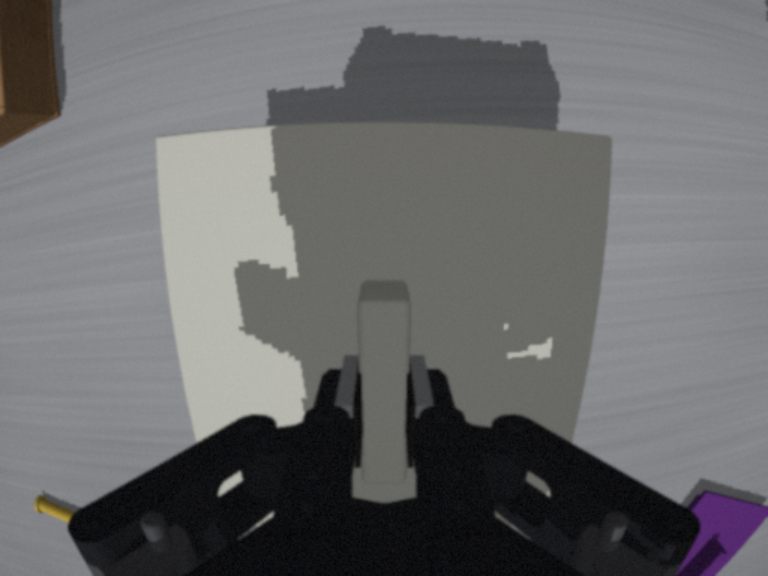

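The lid is held level and square. Its rear edge is hidden by the gripper, so I'm using the front edge at (385,125) to correct the centre: about 3 mm toward +y.

Emit:
{"api": "apply_moves", "payload": {"rows": [[[1,-0.001,-0.003,0.01,0],[1,-0.001,-0.003,0.025,0],[1,-0.001,-0.003,0.038,0],[1,-0.001,-0.003,0.043,0],[1,-0.001,-0.003,0.047,0],[1,-0.001,-0.003,0.05,0],[1,-0.001,-0.003,0.05,0]]]}}

```text
time: 14.45
position: [0.53, 0.0174, 0.1515]
orientation: [0.0, 0.999, -0.038, 0.0]
force: [0.2, -0.0, -2.5]
opening: 0.0139
grip_force: 80.0
```

```bash
python3 -c "
from h import *
goal(.5298,.0161,.1413,-4.42);s=r.state();print(s['force'],s['moment'])"
```

```text
t 14.45 pos [0.53   0.0174 0.1515] head -4.37 z [ 1.e-04 -0.e+00 -1.e+00] q6 1.5395668872924488 -> shift [-0.0001  0.0014  0.0102] turn 0.001
[ 0.16294415 -0.01316208 -2.48152529] [-0.03999693 -0.01513307 -0.00434875]
```

Emit:
{"api": "apply_moves", "payload": {"rows": [[[1,0,0.001,0.002,0],[1,0,0.001,0.004,0],[1,0,0.001,0.006,0],[1,0,0.001,0.008,0],[1,0,0.001,0.01,0],[1,0,0.001,0.012,0],[1,0,0.001,0.012,0]]]}}

```text
time: 15.32
position: [0.5303, 0.0164, 0.1415]
orientation: [0.0, 0.999, -0.038, -0.0]
force: [-5.2, -0.5, 9.0]
opening: 0.014
grip_force: 81.4
```

Emit:
{"api": "apply_moves", "payload": {"rows": [[[1,0,0,0.001,0],[1,0,0,0.002,0],[1,0,0,0.003,0],[1,0,0,0.003,0]]]}}

```text
time: 15.82
position: [0.5304, 0.0164, 0.1414]
orientation: [0.0, 0.999, -0.038, -0.001]
force: [-16.5, 0.6, 26.6]
opening: 0.0141
grip_force: 84.0
```

```bash
python3 lid.py;python3 - <<'E'
from h import *
P=cloud(cap('top'));n=np.hypot(P[...,0]-.533,P[...,1]-.016)<.14
m=n&(P[...,2]>.05)&(P[...,2]<.07);print(rect(P,m),np.nanmedian(P[m][:,2]),r.state()['force'],r.state()['moment'])
E
```

```text
plate (array([0.54062366, 0.01488696]), 166.87225341796875, 157.906005859375, 85.64598083496094) slopes [-0.0007833   0.00039192  0.061399  ]
rim visible 775
t 15.88 pos [0.5304 0.0164 0.1414] head -4.35 z [-1.7e-03 -5.0e-04 -1.0e+00] q6 1.5377468465293926 -> shift [-0.0108  0.0004  0.    ] turn 0.001
(array([0.53291187, 0.01621838]), 179.05203247070312, 165.6483917236328, 175.7447967529297) 0.05999405981599115 [-16.132307     0.71461946  25.27972808] [ 0.10128024  2.51464295 -0.07334558]
```

The lid has stopped firm, level, with the plate top at 61 mm. I'll ease off the force and release.

Emit:
{"api": "apply_moves", "payload": {"rows": [[[1,0,0,-0.0025,0],[1,0,0,-0.0025,0],[0.5,0,0,-0.0025,0],[0.5,0,0,-0.0025,0],[0.5,0,0,-0.0025,0],[0.5,0,0,-0.02,0],[0.5,0,0,-0.06,0],[0.5,0,0,-0.11,0],[0.5,0,0,-0.15,0],[0.5,0,0,-0.15,0]]]}}

```text
time: 17.18
position: [0.5318, 0.0163, 0.2927]
orientation: [0.0, 0.999, -0.038, 0.005]
force: [0.4, -0.1, -0.7]
opening: 0.0426
grip_force: 0.0
```

Run:
```python
from h import *
w=cap('wrist');P=cloud(w,True);print(r.state()['position'],r.state()['time'])
save(w,'w7.png',1.5)
n=np.hypot(P[...,0]-.53,P[...,1]-.016)<.14
m=n&(abs(P[...,2]-.061)<.008);c=rect(P,m);Q=P[m];A=np.c_[Q[:,:2]-c[0],np.ones(len(Q))]
print(c,np.linalg.lstsq(A,Q[:,2],rcond=None)[0])
m=n&(P[...,2]>.078);print(rect(P,m&(P[...,2]<.095)))
```

```text
[0.53076819 0.01637115 0.28961494] 17.225
(array([0.53137555, 0.01566607]), 177.27085876464844, 166.7512969970703, 175.69251251220703) [-0.00041147  0.00025383  0.06136274]
(array([0.53109326, 0.0160981 ]), 68.86761474609375, 15.365229606628418, 175.90310668945312)
```

View pics/w7.png

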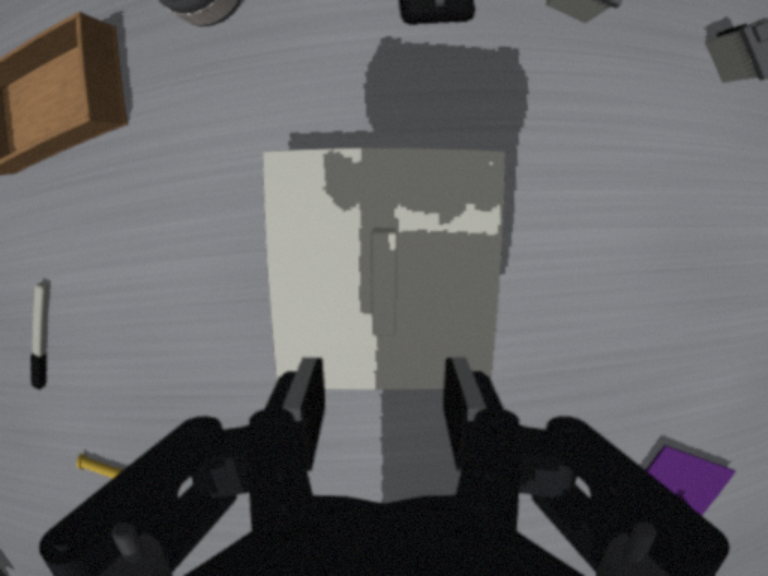

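The lid sits squarely on the case at (385,270), level with its plate top at 61 mm. The gripper is clear and the bystanders haven't moved, so I'm handing in.

```bash
python3 -c "
from bench import r
print(r.sign_off())"
```

```text
the job is handed in; nothing more can be done
None
```

The tube lies in the empty lane with its cap at the same end as the others. The lid is pressed home and level, its plate top measured at 61 mm. I handed the job in at about 17 s; the sign-off gave no verdict.

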